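# Clamp a tube block on the lab shaker with its T-key

## Task

Set the aluminium tube block flat into the blue-edged nest on the shaker. Then take the orange T-key out of its grey parking ring, pass its head down through the slot in the boss at the end of the nest until its collar rests on the boss, and turn it a quarter turn so that its bar lies over the end of the block and the head is locked crosswise under the slot. Leave the block and the key in place and the other things on the bench where they are.

Things in the scene. Friction and masses are not known exactly. Their poses are not given: they have to be found in the camera images.
- shaker: White and navy block shaker, 270 x 170 mm, fixed on the bench; dark platform 60 mm above the bench. Origin at the centre of its underside; x runs along the nest, away from the boss, z up. On the platform: the nest, and at its -x end the boss, a hollow aluminium tower 54 x 66 mm (x, y), 36 mm high above the platform.
- nest (a point): Centre of the nest floor, on the platform; axes as the shaker's. The nest is 146 x 56 mm (3 mm play round the block, which lies along x), bounded by the boss at -x, a blue guide 10 mm high at +x, and blue guides 10 mm high on both long sides near the block's ends; the middle 69 mm of each long side is open for fingers.
- slot (a point): Centre of the slot's mouth in the boss top, 96 mm above the bench, 100 mm from the nest's centre towards -x; axes as the shaker's. Slot 38 mm long along y, 16 mm wide along x, through a top plate 8 mm thick, over a cavity 28 mm deep, 44 x 56 mm, where the head turns freely. With the collar on the boss the bar clears the seated block by 2 mm. No stop at the quarter turn; either direction will do.
- block: Aluminium tube block, 140 x 50 x 40 mm, about 0.55 kg, with ten dark wells drawn on top; lies loose on the bench. Origin at the centre of its underside, x along its length, y across, z up; the same after a half turn. Well taken from above across its 50 mm width at the middle.
- key: T-key, 0.12 kg, upright in the ring. Origin on its axis, at the underside of its steel collar (44 mm across, 6 mm thick). Orange bar to hold: 96 mm long (x), 14 mm thick (y), from 6 to 42 mm above the origin. Below: shaft 10 mm across; T-head 30 mm long along x (parallel to the bar), 10 mm wide, 14 to 24 mm below the origin. Same after a half turn.
- key_head (a point): Centre of the key's T-head, 19 mm below the key's origin; axes as the key's.
- stand: Grey parking ring fixed on the bench, 64 mm in diameter, 45 mm high, hole 37 mm wide; the key's collar rests on its top and it lifts straight out. Origin at the centre of its underside.
- tipbox_green: Bystander: green pipette-tip box with clear lid, 122 x 87 x 68 mm; origin under its centre. Leave alone.
- tipbox_blue: Bystander: blue pipette-tip box with clear lid, 122 x 87 x 68 mm; origin under its centre. Leave alone.
- rack: Bystander: orange tube rack, 70 x 190 mm, 70 mm high with its capped tubes; origin under its centre. Leave alone.
- bottle: Bystander: amber glass bottle, 70 mm diameter, 130 mm high; origin under its centre. Leave alone.
- beaker: Bystander: clear plastic beaker, 76 mm across, 90 mm high; origin under its centre. Leave alone.
- timer: Bystander: white bench timer, 75 x 60 x 22 mm; origin under its centre. Leave alone.
Not all that is in view belongs to the job. Leave any pink or turquoise look-alike of the key alone.

How it is judged:
By the outcome, as a careful person would: the job done as asked, in the order asked, and still so for the second after the job is handed in, with the robot touching nothing.
It also fails if it takes over 64 s, if anything falls off the work surface, if the arm or the gripper's body presses on something with over 40 N, if the wrist force passes 120 N, or if a joint passes its speed limit or range.

## Robot

A 6-joint arm with a two-finger parallel gripper is mounted at the origin on the work surface. World frame = base frame: x ahead of the robot, y to its left, z up, the work surface at z = 0. Lengths are in mm, angles in rad, forces in N, time in s.
With the tool pointing down it reaches from about 300 to 775 mm from the base axis. Payload 14.6 kg.
Tool frame: the origin (TCP) lies on the centre line of the jaws, within the pads' length; the fingertips stand 19 mm ahead of it and the grasp point (between the pads) is the TCP (bot.tip_reach is the distance from the TCP to the fingertips, in mm); y points along the fingers, x is the direction in which the jaws open and shut, and the axes are right-handed (so a half turn about y gives the same grasp; the last joint's range is limited). The gripper opens to 85 mm and grips with 20 to 120 N. Pads are 22 mm wide; open, the fingers measure 114 mm over their backs; the gripper's body (76 mm by 85 mm) begins 54 mm behind the grasp point. The pads swing forward as they close: fully open they stand 13 mm farther back than shut.
Start: joints at [1.165, 0.3, 1.521, -0, 1.321, -0.067], TCP at [182.793, 518.726, 250.281] pointing down, gripper open.
Joint ranges: [-3.03, 3.03], [-0.79, 2.21], [0.23, 2.52], [-1.04, 4.18], [0, 3.07], [-2.55, 2.55]. Speed limits (rad/s): [2.22, 2.22, 2.57, 3.14, 3.14, 3.14].

## Interface

Orientations are given as a unit quaternion [w, x, y, z].
In Python, from rig import bot gives the robot as it stands. Calls block until the motion is done:
- bot.move_to(position, orientation): joint-space move of the TCP to a pose.
- bot.servo_line(position, attitude=None, speed=150, until_force=None): straight line of the TCP; attitude=None keeps the orientation; speed is the mean speed in mm/s. With until_force (N) it stops when the force on the tool has changed by that much, and returns True; else False.
- bot.move_joints(angles): joint-space move.
- bot.move_gripper(opening, grip_force=None): finger opening in mm; grip_force is the grip in N (None keeps the last); returns when the fingers have stopped.
- bot.dwell(seconds).
- bot.ik(position, orientation): joint angles nearest the present ones, or None.
- bot.read_state(): the state.
- bot.read_camera(name): name is "side" or "top"; returns a dict with "image" (420x560x3 uint8, blue, green, red), "depth" (420x560 float32, mm along the optical axis (not along the pixel's ray), 0 where there is no reading), "fovy" (degrees; the focal length in pixels is half the picture's height over the tangent of half this angle, whatever the lens; pixels are square), "cx", "cy" (the principal point, pixels), "k1" (the pictures are not rectified: a ray, as slopes to the right and down, at radius r is drawn at 1 + k1 r^2 times it, then the intrinsics apply), "eye" and "attitude" of the camera in the world. Camera axes: x right, y down, z forward; pixel columns grow to the right and rows downward; lengths in mm; the calibration is good to about 2 mm. A picture is of the moment at which its call begins.
A pose or a line that the arm cannot do raises bot.MotionError and nothing moves.
- bot.finish_job(): hands the job in, once; it reports no verdict.
The state is a dict: "clock": time; "joint_positions": joint angles; "qvel": joint speeds; "effort": joint torques, N m; "ee_pos": TCP position; "tool_rot": TCP orientation; "ft_force": force on the tool from outside, world axes, zero at the start; "moment": the same for the moment, N m; "grip_width": finger opening in mm.
Only numpy, scipy, OpenCV 4.12 (cv2) and the standard library are available. Lean on these libraries where they do the work, as an engineer would, in place of code of your own. Each camera call takes 0.05 s, during which the arm holds its last target. There are 200 camera calls.

## Working session

There is one attempt and no reset: what is moved stays moved. The work goes in short steps, each a Python script; the robot and the scene stay as the last script left them, time stands still between calls to the robot, and variables do not carry over. Pictures are saved under pics/ and viewed, about 8 in all and at most 12, crops included, and the job is handed in when it is done.

```bash
ls; mkdir -p pics
cat > h.py <<'E'
import numpy as np, cv2
from scipy.spatial.transform import Rotation as R
from rig import bot
def Rq(q): return R.from_quat([q[1],q[2],q[3],q[0]])
def K(c):
    f=c["image"].shape[0]/2/np.tan(np.radians(c["fovy"])/2); return f
def rays(c,uv):
    uv=np.asarray(uv,float).reshape(-1,2); f=K(c)
    d=(uv-[c["cx"],c["cy"]])/f; s=d.copy()
    for _ in range(20): s=d/(1+c["k1"]*(s**2).sum(1,keepdims=True))
    return Rq(c["attitude"]).apply(np.c_[s,np.ones(len(s))]) # per unit depth
def onplane(c,uv,z):
    r=rays(c,uv); e=np.array(c["eye"]); return e+r*((z-e[2])/r[:,2])[:,None]
def cloud(c):
    h,w=c["depth"].shape; v,u=np.mgrid[:h,:w]
    r=rays(c,np.c_[u.ravel(),v.ravel()]); 
    return (np.array(c["eye"])+r*c["depth"].ravel()[:,None]).reshape(h,w,3)
def proj(c,P):
    p=Rq(c["attitude"]).inv().apply(np.asarray(P,float).reshape(-1,3)-np.array(c["eye"])); s=p[:,:2]/p[:,2:]
    return s*(1+c["k1"]*(s**2).sum(1,keepdims=True))*K(c)+[c["cx"],c["cy"]]
E
python3 - <<'E'
from h import *
import pickle
for n in("top","side"):
    c=bot.read_camera(n); pickle.dump(c,open(n+"0.pkl","wb")); cv2.imwrite(f"pics/{n}0.png",c["image"])
    print({k:v for k,v in c.items() if k not in("image","depth")}, (c["depth"]>0).mean())
print(bot.read_state())
E
```

```text
pics
{'fovy': 46.716703459891505, 'cx': 279.1044972611741, 'cy': 203.95207143158285, 'k1': -0.0307781888937544, 'eye': array([ 405.28622021,    5.59023203, 1807.14113582]), 'attitude': array([-0.02332044,  0.71631444, -0.69668584,  0.03128295])} 0.9960331632653061
{'fovy': 51.978498864538516, 'cx': 273.8053593695722, 'cy': 212.8945310827733, 'k1': 0.024024648746321032, 'eye': array([ 479.73869493, -803.93061533,  963.69569942]), 'attitude': array([-0.35557186,  0.93399755, -0.0312114 ,  0.01559121])} 0.9961224489795918
{'clock': 0.1, 'joint_positions': array([ 1.16537865e+00,  3.00411431e-01,  1.52150218e+00, -1.84993198e-05,
        1.32074982e+00, -6.65952414e-02]), 'qvel': array([-0.00070225, -0.00157733, -0.00221228,  0.00117419,  0.00160608,
       -0.00020169]), 'effort': array([-8.18390799e-05, -5.44378209e+01, -3.62369013e+01, -6.28340013e-05,
        3.09777155e-03, -1.96515082e-06]), 'ee_pos': array([182.7342949 , 518.54979615, 249.78742703]), 'tool_rot': array([-0.57693901,  0.57734518,  0.4082228 , -0.40886191]), 'ft_force': array([-0.15845714,  0.47644176,  0.37301752]), 'moment': array([ 0.01831539, -0.02602405, -0.0163942 ]), 'grip_width': 85.44625845480572}
```

View pics/top0.png

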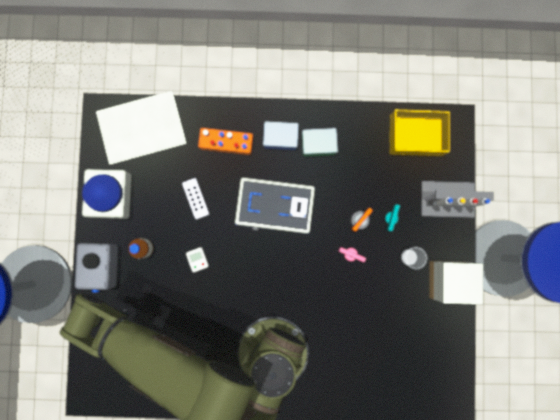

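View pics/side0.png

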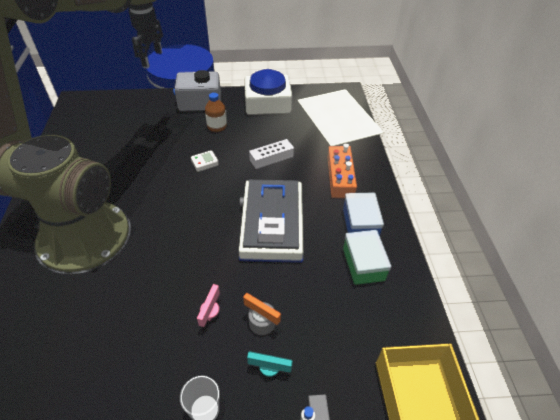

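```bash
cat > m.py <<'E'
from h import *
def rect(c,mask,z,name):
    mask=mask.astype(np.uint8)
    n,l,s,_=cv2.connectedComponentsWithStats(mask)
    if n<2: print(name,"none");return
    i=1+np.argmax(s[1:,4]); v,u=np.nonzero(l==i)
    # pixel squares' corners, cast on plane
    P=onplane(c,np.c_[u,v],z)[:,:2]
    ctr=P.mean(0); (x,y),(w,h),a=cv2.minAreaRect(P.astype(np.float32))
    if w<h: w,h,a=h,w,a+90
    a=(a+90)%180-90
    ev,E=np.linalg.eigh(np.cov(P.T)); pa=np.degrees(np.arctan2(E[1,1],E[0,1])); pa=(pa+90)%180-90
    print(f"{name}: n={s[i,4]} centroid {ctr.round(1)} rect ({x:.1f},{y:.1f}) {w:.0f}x{h:.0f} ang {a:.1f} pca {pa:.1f}")
    return ctr,(x,y),a,pa
def roi(X,c,r): return np.hypot(X[...,0]-c[0],X[...,1]-c[1])<r
E
python3 - <<'E'
from m import *
import pickle
for n in("top","side"):
    c=pickle.load(open(n+"0.pkl","rb")); X=cloud(c); z=X[...,2]; im=c["image"].astype(int); b,g,r=im[...,0],im[...,1],im[...,2]
    px={"top":[(195,198),(275,205),(361,218)],"side":[(271,153),(271,215),(262,310)]}[n]
    ctr=[onplane(c,p,50)[0] for p in px]; print(n,[q.round(0) for q in ctr])
    print(" table z", np.median(z[roi(X,ctr[0],150)&~roi(X,ctr[0],100)]))
    m=roi(X,ctr[0],100)&(z>30)&(z<55); print(" block z",np.median(z[m]), z[m].std()); rect(c,m&(z>35)&(np.minimum(np.minimum(b,g),r)>-1),40,"block")
    m=roi(X,ctr[1],190)&(z>85)&(z<110); print(" boss z",np.median(z[m])); rect(c,m,96,"boss")
    m=roi(X,ctr[1],190)&(z>50); rect(c,m,60,"shaker")
    m=roi(X,ctr[1],190)&(b>r+60); rect(c,m,70,"blue"); print(" blue n",m.sum(), onplane(c,np.argwhere(m)[:,::-1],70).mean(0))
    m=roi(X,ctr[2],90)&(r>150)&(b<90)&(r>g+60); print(" key z",np.median(z[m]),np.percentile(z[m],[5,50,95])); rect(c,m,87,"key all"); rect(c,m&(z>80),87,"key top")
    m=roi(X,ctr[2],90)&(z>30)&(z<56); rect(c,m,48,"ring/collar")
def crop(n,u0,v0,w,h,s):
    im=cv2.imread(f"pics/{n}0.png")[v0:v0+h,u0:u0+w]; return cv2.resize(im,None,fx=s,fy=s,interpolation=cv2.INTER_CUBIC)
a=crop("top",170,165,230,95,3.4); b=crop("side",195,135,150,215,2.0)
C=np.zeros((600,790,3),np.uint8); a=cv2.resize(a,(782,323)); C[:323,:782]=a
b1=crop("side",232,170,85,100,2.7); b2=crop("side",230,280,70,60,4); b3=crop("side",240,130,65,45,3.5)
x=0
for q in(b1,b2,b3): C[325:325+q.shape[0],x:x+q.shape[1]]=q[:275]; x+=q.shape[1]+3
cv2.imwrite("pics/crop1.png",C)
E
```

```text
top [array([555., 293.,  50.]), array([537.,   2.,  50.]), array([ 499., -311.,   50.])]
 table z 0.4045622816603327
 block z 40.00412514224263 4.347282618931103
block: n=464 centroid [557.  293.3] rect (556.4,293.2) 141x50 ang 22.5 pca 22.6
 boss z 97.0072036153872
boss: n=242 centroid [531.1 -82.2] rect (531.3,-82.0) 66x54 ang -5.5 pca -6.9
shaker: n=3042 centroid [539.    2.9] rect (538.4,2.3) 265x165 ang 84.5 pca 84.3
blue: n=111 centroid [545.4  83.3] rect (545.1,77.7) 72x43 ang -4.6 pca -3.6
 blue n 182 [525.89517353  -5.32110726  70.        ]
 key z 87.24220515580669 [63.71057321 87.24220516 94.08810672]
key all: n=111 centroid [ 494.5 -308. ] rect (493.5,-307.7) 97x18 ang -38.5 pca -38.5
key top: n=96 centroid [ 495.3 -308.7] rect (494.1,-308.9) 95x14 ang -37.6 pca -38.1
ring/collar: n=97 centroid [ 504.2 -295.1] rect (505.6,-293.8) 60x27 ang -38.7 pca -39.0
side [array([552., 268.,  50.]), array([534.,   0.,  50.]), array([ 493., -297.,   50.])]
 table z 2.346096010211113
 block z 41.652746313381556 3.5846266007021117
block: n=479 centroid [552.2 297.1] rect (553.4,296.4) 144x60 ang 22.7 pca 23.4
 boss z 97.22255097504473
boss: n=440 centroid [527.5 -80.5] rect (527.5,-80.0) 66x65 ang -4.8 pca -28.6
shaker: n=3841 centroid [535.3  -5.2] rect (535.4,1.2) 267x163 ang 84.4 pca 84.7
blue: n=94 centroid [544.1  87.7] rect (543.5,81.0) 67x45 ang -4.9 pca -3.1
 blue n 121 [542.22649589  63.45059414  70.        ]
 key z 87.66437539917774 [82.39323765 87.6643754  91.17475674]
key all: n=239 centroid [ 491.9 -305. ] rect (492.0,-304.6) 97x15 ang -38.0 pca -38.6
key top: n=229 centroid [ 491.  -304.6] rect (491.9,-304.7) 97x15 ang -38.0 pca -39.2
ring/collar: n=313 centroid [ 483.3 -322.1] rect (479.7,-322.2) 68x35 ang -38.1 pca -42.7
```

View pics/crop1.png

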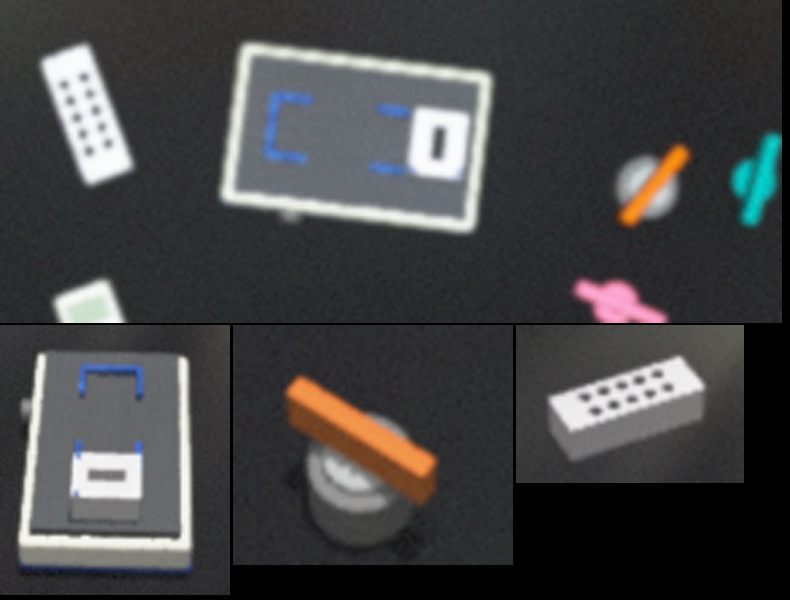

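```bash
cat >> h.py <<'E'
def att(deg):
    t=np.radians(deg); c,s=np.cos(t),np.sin(t)
    q=R.from_matrix(np.array([[c,0,-s],[s,0,c],[0,-1,0]])).as_quat(); return np.r_[q[3],q[:3]]
def st(tag=""):
    s=bot.read_state(); print(tag,"t",round(s["clock"],2),"p",s["ee_pos"].round(1),"F",s["ft_force"].round(1),"w",round(s["grip_width"],1),"q6",s["joint_positions"].round(2)); return s
SY=84.5
E
python3 - <<'E'
from h import *
print(Rq(bot.read_state()["tool_rot"]).as_matrix().round(2))
for n,p,a in [("blk",(555.4,294.8,25),22.6+90),("nest",(539.8,19,85),SY+90),("key",(493,-306.8,75),52),("slotA",(530.2,-80.5,126),SY),("lockB",(530.2,-80.5,126),SY+90)]:
    for d in(0,180):
        q=bot.ik(p,att(a+d)); print(n,a+d,None if q is None else np.round(q,2))
E
```

```text
[[ 0.33 -0.   -0.94]
 [ 0.94 -0.    0.33]
 [-0.   -1.    0.  ]]
blk 112.6 [ 0.43  0.73  1.45 -0.    0.97 -1.54]
blk 292.6 [ 0.43  0.73  1.45 -0.    0.97  1.61]
nest 174.5 None
nest 354.5 [-0.03  0.47  1.7  -0.    0.97  0.06]
key 52 [-0.62  0.56  1.58 -0.    0.99 -1.53]
key 232 [-0.62  0.56  1.58 -0.    0.99  1.61]
slotA 84.5 [-0.22  0.41  1.69 -0.    1.05 -1.69]
slotA 264.5 [-0.22  0.41  1.69 -0.    1.05  1.45]
lockB 174.5 None
lockB 354.5 [-0.22  0.41  1.69 -0.    1.05 -0.12]
```

Run:
```python
from h import *
import pickle
a=att(292.6)
bot.move_to((555.4,294.8,150),a); st("above")
print(bot.servo_line((555.4,294.8,25),speed=120,until_force=15)); st("down")
bot.move_gripper(30,60); st("grip")
bot.servo_line((555.4,294.8,170),speed=150); st("lift")
bot.move_to((539.8,19,150),att(354.5)); 
bot.servo_line((539.8,19,105),speed=120); st("hover")
for n in("top","side"):
    c=bot.read_camera(n); pickle.dump(c,open(n+"1.pkl","wb"))
a=pickle.load(open("side1.pkl","rb"))["image"][170:270,215:335]; b=pickle.load(open("top1.pkl","rb"))["image"][160:250,220:330]
f=lambda i,s:cv2.resize(i,None,fx=s,fy=s,interpolation=cv2.INTER_CUBIC)
A=f(a,4);B=f(b,2.8); C=np.zeros((400,480+310,3),np.uint8);C[:,:480]=A;C[:B.shape[0],482:482+B.shape[1]]=B
cv2.imwrite("pics/hov1.png",C)
```

```text
above t 1.73 p [555.  295.5 150.2] F [-0.   0.8  0.6] w 85.2 q6 [0.43 0.56 1.38 0.   1.19 1.61]
False
down t 2.92 p [555.8 295.   25.8] F [-0.6 -0.7  0.4] w 85.7 q6 [0.43 0.73 1.44 0.   0.97 1.61]
grip t 3.35 p [555.7 295.2  25.9] F [-1.7  2.1  4.9] w 48.9 q6 [0.43 0.73 1.44 0.   0.97 1.61]
lift t 4.47 p [555.  294.6 168.7] F [-0.2 -0.9 -7.6] w 49.3 q6 [ 0.43  0.55  1.37 -0.    1.23  1.61]
hover t 6.37 p [540.1  19.2 105.4] F [-0.1 -1.4 -6. ] w 49.3 q6 [-0.03  0.44  1.69  0.    1.01  0.06]
```

View pics/hov1.png

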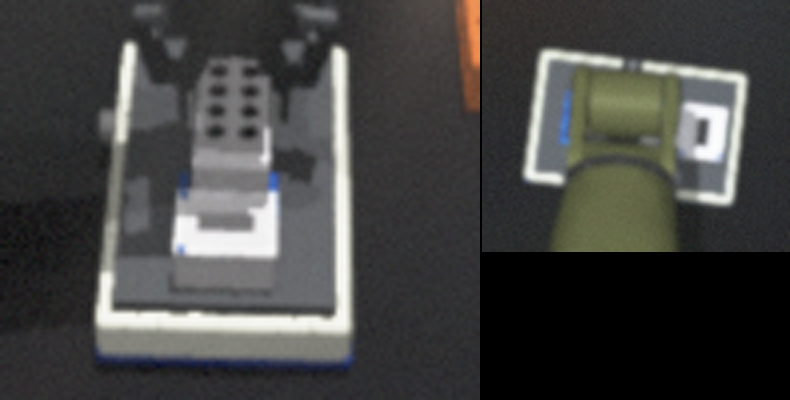

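Run:
```python
from h import *
import pickle
t=np.radians(SY); ex=np.array([np.cos(t),np.sin(t)]); ey=np.array([-ex[1],ex[0]]); O=np.array([530.2,-80.5])
loc=lambda P:(P[:,:2]-O)@np.c_[ex,ey]
def ext(c,m,z,nm):
    uv=np.argwhere(m)[:,::-1]; L=loc(onplane(c,uv,z)); 
    print(nm,len(L),"x",np.percentile(L[:,0],[1,5,50,95,99]).round(1),"y",np.percentile(L[:,1],[1,5,50,95,99]).round(1),"mean",L.mean(0).round(1))
    return L
for n in("top","side"):
    c0=pickle.load(open(n+"0.pkl","rb")); c1=pickle.load(open(n+"1.pkl","rb"))
    for k,c in((0,c0),(1,c1)):
        X=cloud(c); g=c["image"].min(2).astype(int); L=loc(X.reshape(-1,3)).reshape(*g.shape,2); z=X[...,2]
        box=lambda a,b,h:(L[...,0]>a)&(L[...,0]<b)&(abs(L[...,1])<h)
        if k==0:
            m=box(-45,45,50)&(z>88)&(z<106); ext(c,m&(g>185),96,n+" boss top"); 
            ext(c,box(-14,14,24)&(g<120)&(z>60)&(z<110),96,n+" slot")
        else:
            m=box(10,100,45)&(z>111)&(z<130); l=ext(c,m,120,n+" block top"); print("  z",np.median(z[m]))
            for a in(20,30,40,50,60):
                s=l[(l[:,0]>a)&(l[:,0]<a+10)]
                if len(s): print("   ",a,s[:,1].min().round(1),s[:,1].max().round(1))
            if n=="side":
                for v in range(196,226,2): print(v,z[v,270].round(0),z[v,280].round(0),g[v,268:276:2])
```

```text
top boss top 233 x [-27.9 -25.8  -1.4  23.1  25.2] y [-33.8 -31.7  -0.9  28.6  31.4] mean [-1.4 -1.3]
top slot 7 x [-2.4 -2.3 -1.1  1.8  1.9] y [-6.  -5.1  0.8  4.7  4.8] mean [-0.4  0. ]
top block top 34 x [26.  26.3 30.  67.  69.6] y [-25.5 -23.3   9.8  21.   21.5] mean [42.   3.7]
  z 122.49586194170695
    20 -25.5 20.4
    30 6.6 20.8
    50 -25.5 20.8
    60 17.4 21.7
side boss top 338 x [-22.4 -21.3   4.1  29.5  32.3] y [-30.1 -27.6   1.6  31.7  34.5] mean [4.  1.7]Traceback (most recent call last):
  File "<stdin>", line 16, in <module>
  File "<stdin>", line 7, in ext
    return _quantile_unchecked(
        a, q, axis, out, overwrite_input, method, keepdims, weights)
    return _ureduce(a,
                    func=_quantile_ureduce_func,
    ...<5 lines>...
                    overwrite_input=overwrite_input,
                    method=method)
    r = func(a, **kwargs)
    result = _quantile(arr,
                       quantiles=q,
    ...<2 lines>...
                       out=out,
                       weights=wgt)
    slices_having_nans = np.isnan(arr[-1, ...])
                                  ~~~^^^^^^^^^
IndexError: index -1 is out of bounds for axis 0 with size 0
```

Run:
```python
from h import *
import pickle
t=np.radians(SY); ex=np.array([np.cos(t),np.sin(t)]); ey=np.array([-ex[1],ex[0]]); O=np.array([530.2,-80.5])
loc=lambda P:(np.atleast_2d(P)[:,:2]-O)@np.c_[ex,ey]
print("tcp local",loc(np.array([540.1,19.2])))
c=pickle.load(open("side1.pkl","rb")); X=cloud(c); g=c["image"].astype(int); z=X[...,2]
# subpixel scan: upsampled intensity along rows crossing block in side view; and depth jump
for v in range(186,230,3):
    print(v,"z",z[v,258:290:3].round(0).astype(int),"g",g[v,258:290:2,1])
u=272
for v in range(190,232): 
    L=loc(X[v,u]); print(v,X[v,u].round(0),L.round(1)[0],g[v,u])
```

```text
tcp local [[100.18987393  -0.29860084]]
186 z [143 158 161 124 126 122 124 120 163 152 148] g [ 49  47  47  51  69  85  76 110 115  86  88  45  41  37  47  47]
189 z [140 144 121 122 120 122 121 123 147 147 143] g [ 49  46  43  59 114  99  91 115 120  91  91 102  74  32  33  34]
192 z [ 61 131 122 121 123 123 122 119 130 134  61] g [ 85  52  60  91 109  52  47 105 110  59  56 109  89  47  39  70]
195 z [ 60 114 121 121 120 123 124 125 120 117  63] g [ 88  53  87 102 119 101 107 119 119 100 108 120  94  80  44  86]
198 z [ 63 105 122 123 125 121 123 123 108 103  63] g [ 93  59  88 126 110  55  67 119 114  48  50 112  93  74  44  86]
201 z [ 60  60 121 117 124 123 123 120  97  65  64] g [ 59  60  85 134 109  75  91 118 115  90  87 124 112  89  85  89]
204 z [ 66  62 122 122 122 121 125 123  61  64  60] g [ 56  60  62 111 110  81 100 119 109  73  85 130 159  89  91  91]
207 z [ 62  62 122 121 121 123 123 123  62  63  60] g [ 59  58  64 134 142 138 121 122 123 119 122 135 156  68  72  62]
210 z [ 60  60 121 122 120 120 120 964  63  62  61] g [ 59  57  75 156 152 154 152 156 158 155 157 1
[... 2010 characters left out ...]
1.] [28.9 -0.3] [139 135 137]
218 [533. -53.  98.] [27.7 -0.3] [161 158 162]
219 [533. -53.  95.] [27.2 -0.3] [166 163 166]
220 [533. -61. 100.] [19.2 -0.6] [162 160 160]
221 [532. -64.  99.] [16.7 -0.6] [162 160 164]
222 [ 480. -804.  964.] [-724.9  -19.1] [156 155 158]
223 [532. -68.  96.] [12.5 -0.8] [135 135 136]
224 [532. -67.  91.] [13.1 -0.8] [120 118 120]
225 [533. -52.  68.] [28.6 -0.4] [118 117 118]
226 [533. -54.  66.] [26.7 -0.5] [121 119 122]
227 [533. -55.  64.] [25.3 -0.5] [156 154 155]
228 [531. -86.  96.] [-5.5 -1.3] [226 224 227]
229 [531. -92.  99.] [-11.2  -1.5] [242 241 242]
230 [530. -94.  97.] [-12.9  -1.5] [242 241 242]
231 [530. -98.  99.] [-17.7  -1.6] [243 242 243]
```

```bash
cat >> h.py <<'E'
t=np.radians(SY); ex=np.array([np.cos(t),np.sin(t)]); ey=np.array([-ex[1],ex[0]]); O=np.array([530.2,-80.5])
def W(x,y,z): return np.r_[O+x*ex+y*ey,z]
def L(p): return ((np.asarray(p)[:2]-O)@np.c_[ex,ey]).round(1)
E
python3 - <<'E'
from h import *
import pickle
bot.servo_line(W(102.2,1.2,104),speed=60); st("shift")
h=bot.servo_line(W(102.2,1.2,83),speed=30,until_force=8); s=st(f"down {h}"); print(L(s["ee_pos"]))
c=bot.read_camera("side"); pickle.dump(c,open("side2.pkl","wb"))
E
```

```text
shift t 6.72 p [538.8  21.5 104.3] F [-0.7  0.2 -7. ] w 49.0 q6 [-0.03  0.44  1.69 -0.    1.    0.07]
down True t 7.31 p [538.7  21.3  85.9] F [-1.4  0.1  6.2] w 49.3 q6 [-0.03  0.47  1.7  -0.    0.97  0.07]
[102.2   1.3]
```

Run:
```python
from h import *
import pickle
bot.move_gripper(75); st("open")
p=W(102.2,1.2,200); bot.servo_line(p,speed=200)
bot.move_to((470,-306.8,230),att(52)); st()
for n in("top","side"):
    c=bot.read_camera(n); pickle.dump(c,open(n+"3.pkl","wb"))
f=lambda i,s:cv2.resize(i,None,fx=s,fy=s,interpolation=cv2.INTER_CUBIC)
a=f(pickle.load(open("side3.pkl","rb"))["image"][175:265,235:310],5); b=f(pickle.load(open("top3.pkl","rb"))["image"][170:240,230:320],4.4)
C=np.zeros((max(a.shape[0],b.shape[0]),a.shape[1]+b.shape[1]+3,3),np.uint8); C[:a.shape[0],:a.shape[1]]=a; C[:b.shape[0],a.shape[1]+3:]=b
cv2.imwrite("pics/seat.png",C)
```

```text
open t 7.73 p [537.9  21.3  84.8] F [-0.2  0.4 -0.2] w 75.2 q6 [-0.03  0.47  1.7  -0.    0.97  0.07]
 t 9.9 p [ 470.2 -306.2  229.4] F [ 0.9 -0.4  0.9] w 74.9 q6 [-0.64  0.34  1.51  0.    1.29 -1.55]
```

View pics/seat.png

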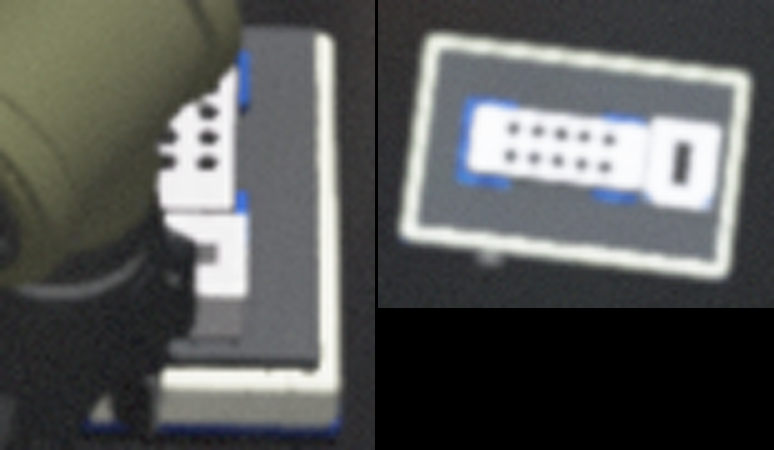

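Run:
```python
from h import *
import pickle
k=(491.5,-306.8)
bot.move_to((*k,150),att(52)); bot.servo_line((*k,75),speed=120,until_force=10); st("down")
bot.move_gripper(8,60); st("grip")
bot.servo_line((*k,200),speed=120); st("lift")
bot.move_to(W(1.5,1,200),att(SY)); bot.servo_line(W(1.5,1,160),speed=120); bot.dwell(.2); s=st("hover"); print(L(s["ee_pos"]),Rq(s["tool_rot"]).as_matrix().round(3)[:,0])
for n in("top","side"):
    c=bot.read_camera(n); pickle.dump(c,open(n+"4.pkl","wb"))
f=lambda i,s:cv2.resize(i,None,fx=s,fy=s,interpolation=cv2.INTER_CUBIC)
a=f(pickle.load(open("side4.pkl","rb"))["image"][165:265,230:320],5); b=f(pickle.load(open("top4.pkl","rb"))["image"][170:240,250:320],4.4)
C=np.zeros((max(a.shape[0],b.shape[0]),a.shape[1]+b.shape[1]+3,3),np.uint8); C[:a.shape[0],:a.shape[1]]=a; C[:b.shape[0],a.shape[1]+3:]=b
cv2.imwrite("pics/key4.png",C)
```

```text
down t 11.2 p [ 491.9 -307.1   76.1] F [0.5 0.5 0.4] w 74.9 q6 [-0.62  0.56  1.59 -0.    0.99 -1.53]
grip t 11.78 p [ 491.6 -306.9   75.3] F [0.3 0.9 3.6] w 13.5 q6 [-0.62  0.56  1.59 -0.    0.99 -1.53]
lift t 12.97 p [ 491.3 -306.6  199.1] F [ 0.1  0.3 -0.8] w 13.3 q6 [-0.62  0.41  1.5   0.    1.24 -1.53]
hover t 14.57 p [529.7 -79.1 160.8] F [ 0.2  0.7 -0.8] w 13.1 q6 [-0.22  0.36  1.66 -0.    1.12 -1.69]
[1.3 0.7] [ 0.096  0.995 -0.   ]
```

View pics/key4.png

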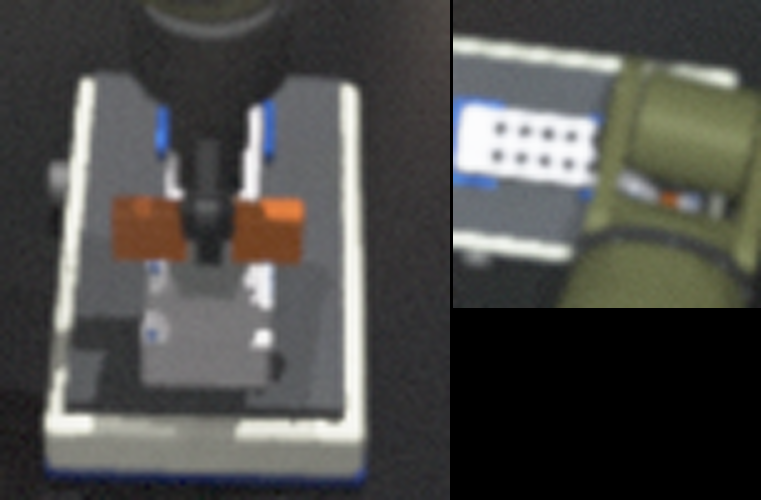

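Run:
```python
from h import *
import pickle
c=pickle.load(open("side4.pkl","rb")); im=c["image"].astype(float); b,g,r=im[...,0],im[...,1],im[...,2]
sat=(r-b); sub=lambda p,th,up: None
def edge(p,i0,i1):  # half-level crossing between i0 (out) and i1 (in)
    s=1 if i1>i0 else -1; q=p[i0:i1+s:s] if i1+s>=0 else p[i0::s]; 
    th=(q[:2].mean()+q[-2:].mean())/2; k=np.argmax(q>th); return i0+s*(k-1+(th-q[k-1])/(q[k]-q[k-1]))
rows=range(208,215); Lf=np.mean([edge(sat[v],246,258) for v in rows]); Rt=np.mean([edge(sat[v],298,286) for v in rows])
bot_=[edge(sat[:,u],222,212) for u in (256,259,262,280,283,286)]; 
print("bar u",Lf,Rt,(Lf+Rt)/2,"bottom v",np.round(bot_,1))
zo=160.8-30.3
F=[W(-5.7,y+.7,zo+z) for y,z in((48,6),(-48,6),(48,42),(-48,42))]; P=proj(c,F); print("pred bar front",P.round(1).tolist(), "mid u",P[:,0].mean())
for u in(259,283): print("pred bottom v at",u, np.interp(u,P[:2,0],P[:2,1]).round(2))
# boss in side0
c=pickle.load(open("side0.pkl","rb")); g=c["image"].min(2).astype(float)
print("pred boss top corners",proj(c,[W(x,y,96) for x,y in((27,33),(27,-33),(-27,-33),(-27,33))]).round(1).tolist())
print("pred slot",proj(c,[W(x,y,96) for x,y in((8,19),(8,-19),(-8,-19),(-8,19))]).round(1).tolist())
print("boss L/R per row",[(v,round(edge(g[v],252,264),1),round(edge(g[v],292,278),1)) for v in range(220,237,3)])
G=-g
for u in(264,268,272,276,280): print(u,"far",round(edge(g[:,u],212,222),2),"near",round(edge(g[:,u],244,233),2),"slot",[g[v,u] for v in range(220,232)])
for v in(225,226,227): print(v,g[v,258:288])
```

```text
bar u 252.05298315901615 290.00686548651817 271.02992432276716 bottom v [216.6 216.4 216.4 216.9 216.6 217.4]
pred bar front [[252.4, 217.5], [290.1, 218.5], [252.0, 208.0], [290.6, 209.0]] mid u 271.3022307132129
pred bottom v at 259 217.7
pred bottom v at 283 218.29
pred boss top corners [[259.5, 218.4], [284.3, 219.0], [284.0, 234.8], [258.5, 234.2]]
pred slot [[264.5, 224.0], [278.9, 224.4], [278.7, 229.0], [264.2, 228.7]]
boss L/R per row [(220, np.float64(258.4), np.float64(283.9)), (223, np.float64(258.1), np.float64(284.1)), (226, np.float64(257.8), np.float64(284.3)), (229, np.float64(257.7), np.float64(284.0)), (232, np.float64(257.8), np.float64(284.0)), (235, np.float64(258.8), np.float64(283.1))]
264 far 216.57 near 233.98 slot [np.float64(242.0), np.float64(241.0), np.float64(236.0), np.float64(216.0), np.float64(193.0), np.float64(189.0), np.float64(183.0), np.float64(209.0), np.float64(236.0), np.float64(241.0), np.float64(242.0), np.float64(244.0)]
268 far 216.93 near 234.31 slot [np.float64(242.0), np.float64(241.0), np.float64(238.0), np.float64(195.0), np.float64(
[... 696 characters left out ...]
p.float64(241.0), np.float64(240.0), np.float64(239.0), np.float64(241.0), np.float64(241.0), np.float64(241.0), np.float64(241.0), np.float64(241.0), np.float64(242.0), np.float64(241.0), np.float64(242.0), np.float64(241.0)]
225 [155. 236. 244. 243. 241. 239. 189. 127. 117. 116. 116. 118. 118. 118.
 119. 119. 113. 119. 117. 122. 181. 232. 241. 242. 243. 237. 176. 113.
 105. 106.]
226 [169. 239. 244. 243. 241. 234. 183. 133. 121. 123. 124. 126. 124. 118.
 120. 121. 120. 119. 120. 128. 181. 233. 241. 243. 243. 235. 172. 111.
 101. 106.]
227 [173. 240. 244. 242. 241. 237. 209. 180. 176. 174. 176. 177. 174. 160.
 155. 154. 156. 154. 153. 157. 204. 235. 241. 243. 244. 236. 170. 110.
 103. 105.]
```

Run:
```python
from h import *
import pickle
c=pickle.load(open("top4.pkl","rb")); im=c["image"].astype(float); sat=im[...,2]-im[...,0]
v0,u0=210,292
print(sat[v0:v0+12,u0:u0+16].astype(int))
w=np.clip(sat[v0:v0+12,u0:u0+16]-40,0,None); vv,uu=np.mgrid[v0:v0+12,u0:u0+16]; cen=[(w*uu).sum()/w.sum(),(w*vv).sum()/w.sum()]
print("orange",np.round(cen,2),L(onplane(c,cen,172.5)[0]))
c=pickle.load(open("top3.pkl","rb")); g=c["image"].min(2).astype(float)
v0,u0=197,284
print(g[v0:v0+20,u0:u0+30].astype(int))
w=np.clip(200-g[v0+4:v0+15,u0+8:u0+20],0,None); vv,uu=np.mgrid[v0+4:v0+15,u0+8:u0+20]; cen=[(w*uu).sum()/w.sum(),(w*vv).sum()/w.sum()]
print("slot",np.round(cen,2),L(onplane(c,cen,96)[0]))
X=cloud(c); z=X[...,2]; m=(z>92)&(z<110)&(g>150); 
P=onplane(c,np.argwhere(m)[:,::-1],98)[:,:2]; l=(P-O)@np.c_[ex,ey]; l=l[(abs(l[:,1])<60)&(l[:,0]<200)&(l[:,0]>-60)]
print("blk+boss x",np.percentile(l[:,0],[0,1,99,100]).round(1)); q=l[(l[:,0]>40)&(l[:,0]<160)]; print("blk y",np.percentile(q[:,1],[1,99]).round(1),q.mean(0).round(1)); q=l[l[:,0]<20]; print("boss",q.mean(0).round(1))
print("block z",np.median(z[m]))
```

```text
[[ -3  -2   3   5  11   9  14  17  19  17  21  24  23  24  25  28]
 [ -7  -3  -5   0   2   0   7   8   9   9  15  18  20  18  18  20]
 [ -9  -5  -5  -2  -2   4   8   6   5   6   6   6  10  12  13  15]
 [-13 -10  -6  -2   4  18  33  34  22  14   3  -6  -8  -3   0   5]
 [ -8  -5  -3   0  11  41  74  75  52  22  -2 -14 -24 -21 -14  -2]
 [  4   3   4   6  21  55  83  87  61  26  -2 -17 -28 -25 -11  -3]
 [ 19  19  14  18  24  43  64  72  53  24   0 -13 -22 -19  -9  -4]
 [ 24  25  22  20  26  31  34  39  35  19   3  -6 -10  -7   0   1]
 [ 26  25  26  25  24  24  26  23  28  22  13   9   4   7   9  12]
 [ 25  27  24  24  28  27  27  27  26  25  21  22  17  20  18  19]
 [ 22  20  25  22  25  24  28  26  24  27  27  22  22  25  24  25]
 [ 13  11  14  14  19  22  20  21  25  25  27  28  25  26  28  25]]
orange [298.67 214.96] [-0.7 33.6]
[[155 151 150 151 142 132 126 143 188 221 226 223 218 206 198 192 178 174
  164 158 154 147 137 125 113 128 173 209 204 162]
 [222 223 224 219 212 192 184 189 220 241 247 246 244 242 238 236 232 229
  226 222 218 205 190 160 130 140 184 213 202 146]
 [242 246 
[... 1684 characters left out ...]
 246
  250 251 249 237 196 145 163 210 223 185 115  61]
 [134 141 142 144 146 159 186 220 242 250 251 250 249 247 245 244 246 250
  251 250 246 229 177 144 176 216 221 173 104  62]
 [ 89  90  84  88  98 120 146 184 226 245 249 250 250 251 250 250 250 251
  250 247 235 207 157 143 185 221 212 160  95  58]
 [ 88  80  79  79  91 108 129 154 197 229 237 241 243 246 247 248 248 249
  247 237 215 176 140 140 191 221 209 149  84  54]
 [ 94  93  90  94  99 105 114 127 152 181 197 201 210 219 222 227 230 235
  234 220 195 164 131 144 201 224 202 142  81  53]]
slot [298.52 206.63] [-0.1 -0.3]
blk+boss x [-28.1 -26.  165.7 167.4]
blk y [-26.7  22.8] [99.5 -1.9]
boss [-4.7 -0.8]
block z 99.7159159997475
```

Run:
```python
from h import *
import pickle
ok=False
for dx,dy in((0,0),(-1.6,0),(1.6,0),(0,-2),(0,2)):
    x,y=.9+dx,1.1+dy
    bot.servo_line(W(x,y,158),speed=60)
    h=bot.servo_line(W(x,y,124),speed=35,until_force=6); s=st(f"{dx,dy} {h}"); print(L(s["ee_pos"]),s["moment"].round(2))
    if s["ee_pos"][2]<131: ok=True;break
print(ok)
```

```text
(0, 0) True t 15.77 p [529.  -79.5 126.3] F [-1.5  0.2  5.7] w 13.1 q6 [-0.22  0.4   1.69 -0.    1.05 -1.69]
[0.9 1.3] [ 0.05  0.18 -0.01]
True
```

Run:
```python
from h import *
import pickle
x,y=.9,1.1
bot.servo_line(W(x,y,127.3),speed=20); s=st("up1")
q1=bot.ik(W(x,y,127.3),att(SY)); q2=bot.ik(W(x,y,127.3),att(SY-90)); print(np.round(q1,3),np.round(q2,3))
for f in(.25,.5,.75,1):
    bot.move_joints(np.asarray(q1)+f*(np.asarray(q2)-q1)); s=st(f"turn {f}"); print(s["moment"].round(2))
    if np.linalg.norm(s["ft_force"])>25: print("STOP"); break
c=bot.read_camera("side"); pickle.dump(c,open("side5.pkl","wb"))
cv2.imwrite("pics/turn.png",cv2.resize(c["image"][165:265,230:320],None,fx=5,fy=5,interpolation=cv2.INTER_CUBIC))
```

```text
up1 t 16.02 p [529.2 -79.5 127.2] F [-0.8  0.6 -1.2] w 13.3 q6 [-0.22  0.4   1.69 -0.    1.05 -1.69]
[-0.218  0.403  1.69  -0.     1.049 -1.692] [-0.218  0.403  1.69  -0.     1.049 -0.122]
turn 0.25 t 16.48 p [529.1 -79.5 127.2] F [-0.3  0.3 -2.3] w 13.1 q6 [-0.22  0.4   1.69  0.    1.05 -1.3 ]
[ 0.03 -0.01  0.01]
turn 0.5 t 16.93 p [529.2 -79.5 127.3] F [-0.3 -0.1 -0.8] w 13.3 q6 [-0.22  0.4   1.69 -0.    1.05 -0.91]
[-0.04 -0.01  0.02]
turn 0.75 t 17.39 p [529.2 -79.5 127.3] F [ 0.  -0.5 -1.6] w 12.8 q6 [-0.22  0.4   1.69  0.    1.05 -0.52]
[0.02 0.04 0.05]
turn 1 t 17.86 p [529.2 -79.5 127.3] F [-0.2 -0.7 -1.2] w 13.0 q6 [-0.22  0.4   1.69  0.    1.05 -0.13]
[0.01 0.02 0.  ]
```

View pics/turn.png

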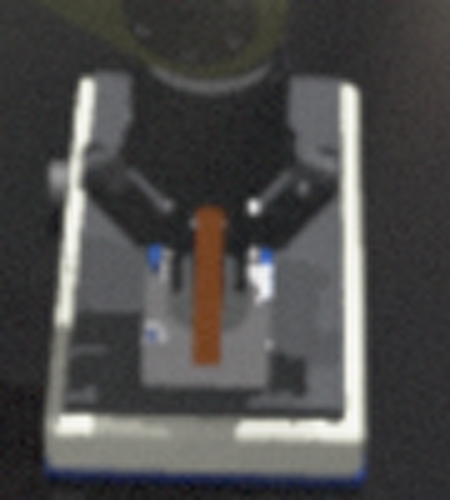

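Run:
```python
from h import *
import pickle
x,y=.9,1.1
h=bot.servo_line(W(x,y,124.5),speed=20,until_force=4); st(f"low {h}")
bot.move_gripper(50); st("open")
bot.servo_line(W(x,y,220),speed=150)
bot.move_joints([1.165,0.3,1.521,0,1.321,-0.067]); bot.dwell(.3); st("home")
for n in("top","side"):
    c=bot.read_camera(n); pickle.dump(c,open(n+"6.pkl","wb"))
f=lambda i,s:cv2.resize(i,None,fx=s,fy=s,interpolation=cv2.INTER_CUBIC)
for n,(r,k) in {"top":(np.s_[170:240,230:320],4.4),"side":(np.s_[165:265,235:310],5)}.items():
    c=pickle.load(open(n+"6.pkl","rb")); im=c["image"].astype(int); X=cloud(c); z=X[...,2]
    l=(X[...,:2]-O)@np.c_[ex,ey]; m=(abs(l[...,1])<40)&(abs(l[...,0])<70)&(im[...,2]>im[...,0]+70)&(z>125)
    P=onplane(c,np.argwhere(m)[:,::-1],138)[:,:2]; d=np.linalg.svd(P-P.mean(0))[2][0]; print(n,"key",L(P.mean(0)),"ang",np.degrees(np.arctan(d[1]/d[0])).round(1),"topz",np.median(z[m]).round(1))
    m=(abs(l[...,1])<18)&(l[...,0]>60)&(l[...,0]<165)&(z>80)
    A=X[m]; co=np.linalg.lstsq(np.c_[l[m],np.ones(len(A))],A[:,2],rcond=None)[0]; print(" block plane",co.round(3), np.median(A[:,2]))
a=f(pickle.load(open("side6.pkl","rb"))["image"][165:265,235:310],5); b=f(pickle.load(open("top6.pkl","rb"))["image"][170:240,230:320],4.4)
C=np.zeros((max(a.shape[0],b.shape[0]),a.shape[1]+b.shape[1]+3,3),np.uint8); C[:a.shape[0],:a.shape[1]]=a; C[:b.shape[0],a.shape[1]+3:]=b
cv2.imwrite("pics/fin.png",C)
```

```text
low True t 18.12 p [529.4 -79.5 126.3] F [-3.2  0.2  6.9] w 12.9 q6 [-0.22  0.4   1.69 -0.    1.05 -0.13]
open t 18.56 p [529.2 -79.5 125.6] F [-0.1 -0.5  0.1] w 50.0 q6 [-0.22  0.41  1.69  0.    1.05 -0.12]
home t 22.09 p [183.2 518.5 250.2] F [-0.3  0.8 -0.5] w 49.8 q6 [ 1.16  0.3   1.52 -0.    1.32 -0.07]
top key [-3.2 -1.3] ang 85.8 topz 138.5
 block plane [-5.00000e-03 -6.00000e-03  1.01971e+02] 101.53140419611975
side key [-1.1  0.7] ang 84.7 topz 139.4
 block plane [-5.00000e-03  1.20000e-02  1.02636e+02] 102.12304803995221
```

View pics/fin.png

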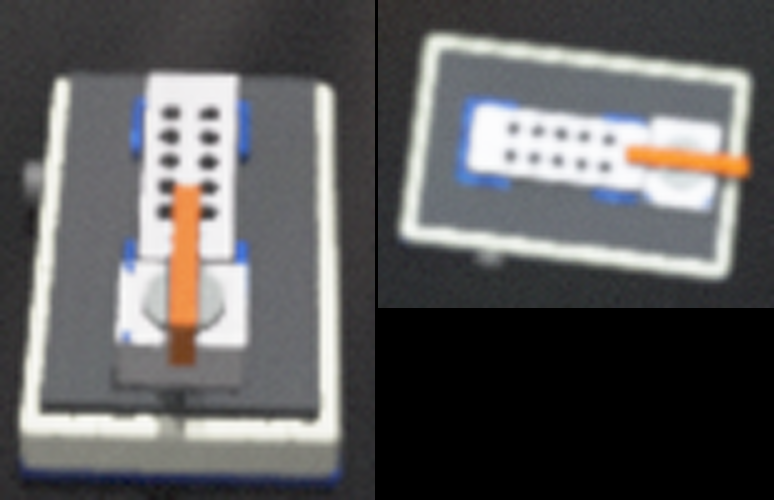

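The final picture shows the block in the nest between the blue guides, with the collar on the boss. The bar lies along the nest over the block's end, its angle within about 1° of the quarter turn, and the block is level.

```bash
python3 -c "
from rig import bot
print(bot.finish_job())"
```

```text
the job is handed in; nothing more can be done
None
```

The job is done and handed in: the block is in the nest and the T-key is locked over its end. The clock read about 22 s of the 64 s allowed.

- **Block:** It was seated first. It touched down with the TCP at 85.9 mm, where 85.5 mm was expected. Depth shows its top level to within about 0.7°, at 100 to 102 mm with 100 mm nominal.
- **Key:** The head went through the slot on the first try. The collar came to rest with the TCP at 126.3 mm, as predicted, and at the same height again after the turn. The quarter turn was free, with forces below 3 N.
- **Final pictures:** The arm was back at the start pose, touching nothing. The bar lies along the nest over the block's end, at 84.7° (side camera) and 85.8° (top camera) against the nest's 84.5°.
- **Disagreements:** The two cameras disagreed by about 2 to 6 mm in absolute position. I corrected for this by comparing held parts at known TCP poses with the slot and nest in the same picture. I could not see the head under the slot; its crosswise position is inferred from the bar angle and the seating height. I did not check the bystanders or the look-alike keys in the final pictures; nothing but the block and the T-key was gripped.

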